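# Tilt the spare platen roller out of its lipped case and hold it over the cleaning mat

## Task

Take the label printer's spare roller out of its blue storage case: it is longer than the opening between the two yellow end lips, so slide it along, tilt one end up and draw it out at a slant without jamming it hard against the case. Then hold it in the gripper, level and still, centred above the green-edged cleaning mat and parallel to the mat's long side, about 15 cm up, and finish while holding it there: do not put it down. Leave the pump bottle, the date stamp, the small blue carton and the small white carton where they stand.

Things in the scene. Friction and masses are not known exactly. Their poses are not given: they have to be found in the camera images.
- roller: Loose black rubber platen roller, about 0.2 kg, 200 mm long along its y axis; origin in the middle of its axis. Rubber sleeve 22 mm thick from y = -84 to +84 mm, steel journals 8 mm thick at both ends, white gear 20 mm across at y = +87 to +95 mm. It starts level in the case, parallel to the case's y, its axis 33 mm above the bench, up to 20 mm off the case's middle lengthwise.
- gear_end (a point): Centre of the roller's end face on the gear side (roller y = +100 mm)
- plain_end (a point): Centre of the roller's end face on the plain side (roller y = -100 mm)
- case: Blue steel storage case, screwed down (cannot move). Origin at the centre of its underside on the bench, long axis y (roughly world y). Outside 288 (y) x 128 (x) mm, walls 4 mm, floor 5 mm, inside 280 x 120 mm. Its top is open for y = -77 to +77 mm only, full width. At each end a small screw ear sticks out 18 mm at bench level.
- lip_plus (a point): Middle of the inner edge, on top, of the yellow lip plate at the case's +y end (case y = +77 mm). The lip covers the case from there to its end; underside 70 mm, top 74 mm above the bench
- lip_minus (a point): The same on the lip at the -y end (case y = -77 mm)
- cradle_plus (a point): Middle, at the roller's axis height, of the black V cradle at case y = +62 mm: 8 mm thick along y, 40 mm wide along x, up to 33 mm above the bench. A like one stands at y = -62 mm; the roller rests in both. Between them the case floor is free
- mat: Flat cleaning mat, green rim and grey top, 150 mm (x) by 250 mm (its y, the long side), 5 mm thick, fixed to the bench. Origin at the centre of its underside. Its long side lies roughly along world y.
- wipe_bottle: Bystander: white pump bottle with blue pump head, 63 mm across, 175 mm high; origin at the centre of its underside
- date_stamp: Bystander: date stamp with red handle, 30 x 52 x 80 mm; origin at the centre of its underside
- blue_carton: Bystander: small dark blue carton with brown tape, 100 x 68 x 45 mm; origin at the centre of its underside
- white_carton: Bystander: small white carton with brown tape, 58 x 58 x 75 mm; origin at the centre of its underside

How it is judged:
By the outcome, as a careful person would: the job done as asked, in the order asked, and still so for the second after the job is handed in, while the arm keeps its last pose, push and grip.
It also fails if it takes over 45 s, if anything falls off the work surface, if the arm or the gripper's body presses on something with over 40 N, if the wrist force passes 120 N, or if a joint passes its speed limit or range.

## Robot

A 6-joint arm with a two-finger parallel gripper is mounted at the origin on a cart in front of the work surface, level with it; the furniture and walls round the work are solid. World frame = base frame: x ahead of the robot, y to its left, z up, the work surface at z = 0. Lengths are in m, angles in rad, forces in N, time in s.
With the tool pointing down it reaches from about 0.275 to 0.825 m from the base axis. Payload 5.2 kg.
Tool frame: the origin (TCP) lies on the front face of the gripper's body, between the roots of the fingers; the fingertips stand 84 mm ahead of it and the grasp point (between the pads) lies 65 mm ahead of it (robot.tip_extent is the distance from the TCP to the fingertips, in m); z points along the fingers, y is the line along which they close (so a half turn about z gives the same grasp; the last joint's range is limited). The gripper opens to 93 mm and grips with 3 to 60 N. Pads are 15 mm wide; open, the fingers measure 128 mm over their backs; the gripper's body (75 mm by 188 mm) begins 65 mm behind the grasp point.
Start: joints at [1.006, 0.259, 1.535, -0, 1.348, -0.203], TCP at [0.195, 0.514, 0.303] pointing down, gripper open.
Joint ranges: [-3.14, 3.14], [-0.91, 2.08], [0.19, 2.58], [-1.22, 4.36], [0.22, 2.71], [-3.12, 3.12]. Speed limits (rad/s): [2.57, 2.57, 3.14, 3.14, 3.14, 3.14].

## Interface

Orientations are given as a 3x3 rotation matrix whose columns are the frame's x, y, z axes.
In Python, from plant import robot gives the robot as it stands.
- The arm moves only by the shell command python3 -m handwheel 'ROWS' [FORCE]. ROWS is JSON, a list that holds one entry, the list of rows, each a list of 5 numbers: the shift along the tool's x, y, z in units of 50 cm (1.0 is 50 cm), then the turn about the tool's z in units of 360 degrees (1.0 is 360 degrees), then the opening, from 0 (shut) to 1 (fully open). In form: [[[tx, ty, tz, turn, gripper], ...]]. A call has 1 to 20 rows; each row is the pose to reach, as a shift and turn from the pose commanded when the call began, along the tool's axes at that moment, turning the shorter way round; what a row does not reach only later rows make up. A row lasts 1/10 s, in which the tool goes at most 50 mm and 8.59 degrees, less where a joint would pass 70% of its speed; a pose out of reach is approached as far as the arm can. A call with a number of a shift or a turn outside -1 to 1 is refused whole. A call with a gripper value outside its range is refused whole. The fingers move at their own pace and stop on an object; FORCE is the grip in N (left out, the last holds). Time passes only in rows, so rows that repeat a pose let the fingers close. It gives the time, the measured TCP pose, the force, the opening and the grip force at its end, in the units of the state.
- robot.read_state(): the state, without advancing time (a new reading comes with each control period).
- robot.camera(name): name is "scene" or "top" or "wrist"; returns the picture (480x640x3 uint8, red, green, blue); there is no depth.
- robot.get_calibration(name): a dict with "K" (3x3 intrinsics, pixels), "rvec" (rotation vector, rad) and "tvec" (3), from world to camera coordinates, as OpenCV has them. Camera axes: x right, y down, z forward; pixel columns grow to the right and rows downward; lengths in m; the calibration is good to about 2 mm. The wrist camera is an equidistant fisheye: a pixel r from the principal point sees the ray r / f radians off the axis. A picture is of the moment at which its call begins: read the wrist's pose just before it. get_calibration takes no time and is no camera call; for the wrist camera it gives the pose at the moment of the call.
- robot.job_done(): hands the job in; it is judged then, once.
The state is a dict: "t": time; "q": joint angles; "joint_velocities": joint speeds; "joint_efforts": joint torques, N m; "ee_pos": TCP position; "eef_rot": TCP orientation; "contact_force": force on the tool from outside, world axes, zero at the start; "ft_torque": the same for the moment, N m; "width": opening from 0.0 (shut) to 1.0 (fully open); "grasp_force": force on a finger pad.
Only numpy, scipy, OpenCV 4.12 (cv2) and the standard library are available. Lean on these libraries where they do the work, as an engineer would, in place of code of your own. Each camera call takes 0.05 s, during which the arm holds its last target. There are 200 camera calls.

## Working session

There is one attempt and no reset: what is moved stays moved. The work goes in short steps, Python scripts to look and compute and a shell command to move; the robot and the scene stay as the last step left them, time stands still between calls to the robot, and variables do not carry over. Pictures are saved under pics/ and viewed, at most 11 in all, crops included, and the job is handed in when it is done.

```bash
mkdir -p pics; cat > h.py <<'E'
import numpy as np, cv2
from plant import robot
def cal(n):
    c=robot.get_calibration(n); return np.array(c["K"],float),np.array(c["rvec"],float).ravel(),np.array(c["tvec"],float).ravel()
def ray(n,uv,c=None):
    K,r,t=c or cal(n); R=cv2.Rodrigues(r)[0]; uv=np.array(uv,float)
    x=np.array([(uv[0]-K[0,2])/K[0,0],(uv[1]-K[1,2])/K[1,1]])
    if n=="wrist":
        th=np.linalg.norm(x); d=np.r_[x/max(th,1e-9)*np.sin(th),np.cos(th)]
    else: d=np.r_[x,1]
    return -R.T@t, R.T@d
def at_z(n,uv,z,c=None):
    o,d=ray(n,uv,c); return o+d*(z-o[2])/d[2]
def proj(n,p,c=None):
    K,r,t=c or cal(n); P=cv2.Rodrigues(r)[0]@np.array(p,float)+t
    if n=="wrist":
        rr=np.hypot(P[0],P[1]); th=np.arctan2(rr,P[2]); x=P[:2]/rr*th
    else: x=P[:2]/P[2]
    return np.array([K[0,0]*x[0]+K[0,2],K[1,1]*x[1]+K[1,2]])
def snap(n,f):
    im=robot.camera(n); cv2.imwrite("pics/"+f,im[:,:,::-1]); return im
E
python3 - <<'E'
from h import *
snap("top","top0.png"); snap("scene","scene0.png")
s=robot.read_state(); print(s["t"],s["ee_pos"],s["eef_rot"],s["contact_force"],s["width"])
for n in("top","scene"):
    K,r,t=cal(n); print(n,K[0,0],-cv2.Rodrigues(r)[0].T@t)
E
```

```text
0.1 [0.19447536 0.51407768 0.30199387] [[-9.35268997e-01  3.53936670e-01 -8.59031571e-04]
 [ 3.53937597e-01  9.35267898e-01 -1.46167980e-03]
 [ 2.86082570e-04 -1.67110737e-03 -9.99998563e-01]] [-0.2832162  -0.14182152 -0.42724113] 0.9982067035750988
top 442.89501029417295 [0.3662784  0.11649349 1.22483237]
scene 546.6256632201645 [-0.01158729 -0.86765546  0.73106151]
```

View pics/top0.png

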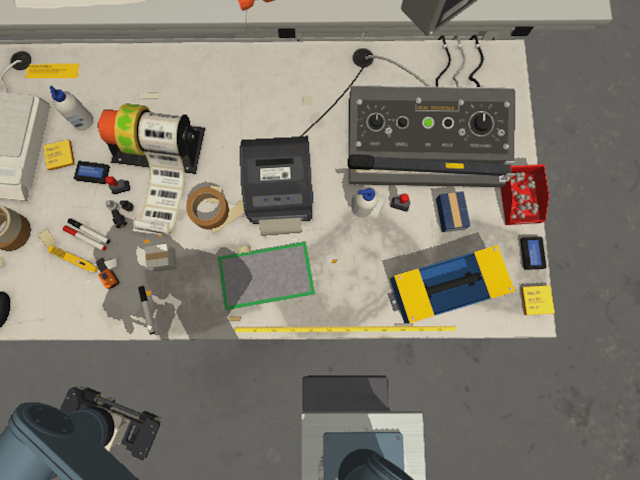

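View pics/scene0.png

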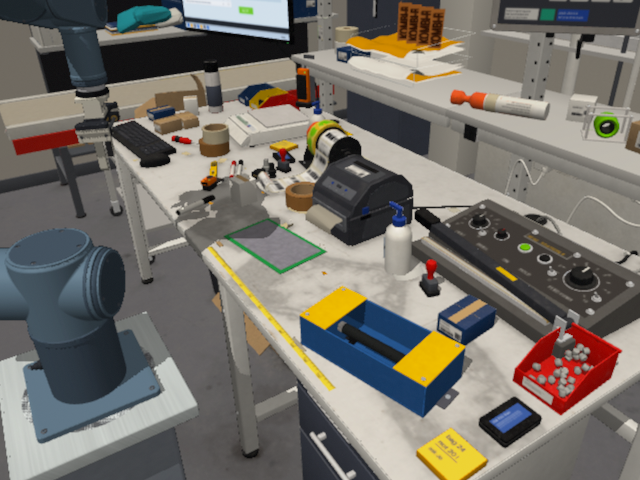

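The top view shows the case around (455,283) with lips at each end, the roller in it near (453,283), and the mat around (267,275). The pump bottle is at (366,203), the stamp at (400,203), the blue carton at (453,211) and the white carton at (155,255). Next I'll measure the case and mat by colour.

```bash
python3 - <<'E'
from h import *
im=cv2.imread("pics/top0.png"); hsv=cv2.cvtColor(im,cv2.COLOR_BGR2HSV); c=cal("top")
def rects(lo,hi,box,z,mn):
    m=cv2.inRange(hsv,lo,hi); k=np.zeros_like(m); x0,y0,x1,y1=box; k[y0:y1,x0:x1]=m[y0:y1,x0:x1]
    for q in cv2.findContours(k,cv2.RETR_EXTERNAL,cv2.CHAIN_APPROX_NONE)[0]:
        if cv2.contourArea(q)<mn: continue
        P=np.array([at_z("top",p[0],z,c)[:2] for p in q],np.float32)
        r=cv2.minAreaRect(P); print(np.round(r[0],4),np.round(r[1],4),round(r[2],2)); print(np.round(cv2.boxPoints(r),3).tolist())
print("lips");rects((20,120,120),(35,255,255),(385,235,518,322),.074,200)
print("mat");rects((50,90,60),(85,255,255),(210,230,325,320),.005,200)
cv2.imwrite("pics/top_case.png",cv2.resize(im[235:330,380:520],None,fx=5,fy=5,interpolation=cv2.INTER_CUBIC))
E
```

```text
lips
[ 0.4503 -0.1366] [0.1279 0.068 ] 16.21
[[0.3790000081062317, -0.12200000137090683], [0.39800000190734863, -0.18700000643730164], [0.5210000276565552, -0.1509999930858612], [0.5019999742507935, -0.0860000029206276]]
[ 0.5111 -0.3486] [0.1279 0.067 ] 15.78
[[0.4399999976158142, -0.33399999141693115], [0.45899999141693115, -0.39800000190734863], [0.5820000171661377, -0.3630000054836273], [0.5640000104904175, -0.29899999499320984]]
mat
[0.5129 0.2552] [0.1486 0.2479] 9.71
[[0.4189999997615814, 0.36500000953674316], [0.460999995470047, 0.12099999934434891], [0.6069999933242798, 0.1459999978542328], [0.5649999976158142, 0.38999998569488525]]
```

View pics/top_case.png

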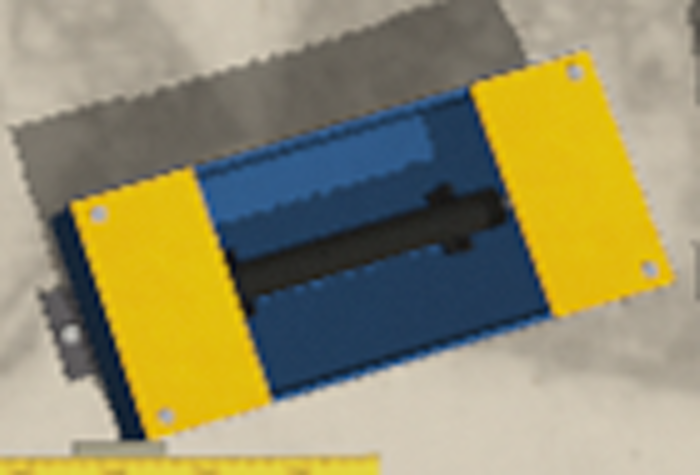

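```bash
python3 - <<'E'
from h import *
c=cal("top"); C=np.array([.4807,-.2426]); a=np.radians(16); X=np.array([np.cos(a),np.sin(a)]); Y=np.array([-np.sin(a),np.cos(a)])
for nm,p,z in [("sleeve end R",(500,207),.033),("R top edge",(492,190),.033),("R bottom edge",(502,225),.033),("mid up",(340,235),.033),("mid lo",(350,270),.033),("cradle",(447,217),.033),("spot",(509,203),.033),("lip-edge mid",(511,200),.074)]:
    uv=(380+(p[0]+.5)/5-.5,235+(p[1]+.5)/5-.5); P=at_z("top",uv,z,c)[:2]-C; print(nm,np.round(P@X,4),np.round(P@Y,4))
s=robot.read_state(); R=s["eef_rot"]
# goal tool: grasp above case centre
print("turn opts", np.degrees(np.arctan2(R[1,1],R[0,1])), s["q"])
for nm,pt in (("case",C),("mat",np.array([.5129,.2552]))): print(nm,(R.T@np.r_[pt-s["ee_pos"][:2],0])/.5)
E
```

```text
sleeve end R -0.0017 -0.086
R top edge 0.0082 -0.0851
R bottom edge -0.0112 -0.0836
mid up 0.0083 0.0018
mid lo -0.0109 0.003
cradle 0.0013 -0.0567
spot -0.001 -0.0914
lip-edge mid -0.0002 -0.0768
turn opts 69.27168032372842 [ 1.00618567e+00  2.59285428e-01  1.53597023e+00 -5.78478835e-05
  1.34803148e+00 -2.02820163e-01]
case [-1.07102741 -1.21278189  0.00172029]
mat [-7.78878464e-01 -2.58835651e-01  2.09718913e-04]
```

```bash
python3 -m handwheel '[[[-0.6,-0.6,0,0.148,0.5],[-0.6,-0.6,0,0.148,0.5],[-0.6,-0.6,0,0.148,0.5],[-0.6,-0.6,0,0.148,0.5],[-0.6,-0.6,0,0.148,0.5],[-0.6,-0.6,0,0.148,0.5],[-0.6,-0.6,0,0.148,0.5],[-0.6,-0.6,0,0.148,0.5],[-0.6,-0.6,0,0.148,0.5],[-0.6,-0.6,0,0.148,0.5]]]' 
cat > d.py <<'E'
import sys; from h import *
# usage: x y z psi -> shift in tool units to bring grasp point there
x,y,z,psi=map(float,sys.argv[1:5]); s=robot.read_state(); R=np.array(s["eef_rot"])
d=np.r_[x,y,z+.065]-s["ee_pos"]; cur=np.degrees(np.arctan2(R[1,1],R[0,1]))
print("t",round(s["t"],2),"grasp",np.round(s["ee_pos"]+.065*R[:,2],4),"psi",cur.round(2),"F",np.round(s["contact_force"],1),"w",round(s["width"],3),"shift",np.round(R.T@d/.5,4),"turn",round(-(psi-cur)/360,4))
E
python3 d.py .4702 -.2061 .2 16
```

```text
t: 1.1
ee_pos: [0.3701, 0.1251, 0.3026]
eef_rot: [[-0.271, 0.963, -0.0], [0.963, 0.271, -0.001], [-0.001, -0.0, -1.0]]
contact_force: [0.6, 0.6, -0.4]
width: 0.501
grasp_force: 0.0
t 1.1 grasp [0.3701 0.125  0.2376] psi 15.7 F [ 0.6  0.6 -0.4] w 0.501 shift [-0.6917  0.0134  0.0757] turn -0.0008
```

```bash
python3 -m handwheel '[[[-0.69,0.0134,0.04,-0.0008,0.5],[-0.69,0.0134,0.04,-0.0008,0.5],[-0.69,0.0134,0.04,-0.0008,0.5],[-0.69,0.0134,0.04,-0.0008,0.5],[-0.69,0.0134,0.04,-0.0008,0.5],[-0.69,0.0134,0.04,-0.0008,0.5],[-0.69,0.0134,0.04,-0.0008,0.5],[-0.69,0.0134,0.04,-0.0008,0.5],[-0.69,0.0134,0.04,-0.0008,0.5]]]' >/dev/null
python3 d.py .4702 -.2061 .033 16
python3 - <<'E'
from h import *
import pickle
c=cal("wrist"); pickle.dump(c,open("w1.pkl","wb")); snap("wrist","w1.png"); print(c)
E
```

```text
t 2.0 grasp [ 0.4705 -0.2015  0.2169] psi 16.22 F [0.1 0.7 0.1] w 0.498 shift [-0.0093 -0.0028  0.3677] turn 0.0006
(array([[371.64829954,   0.        , 319.79519851],
       [  0.        , 371.64829954, 243.61113462],
       [  0.        ,   0.        ,   1.        ]]), array([-2.81774447, -0.40154622, -0.05743373]), array([-0.39559727, -0.33803196,  0.27647108]))
```

View pics/w1.png

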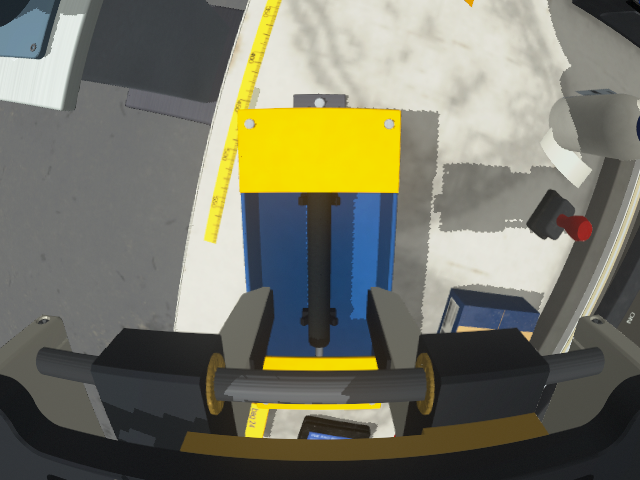

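The wrist view shows the plain journal at (319,352), with the sleeve ending near row 346. The cradles are at rows 200 and 318 and the +lip edge is at row 192. The gear is hidden under the +y lip.

```bash
python3 - <<'E'
from h import *
import pickle
c=pickle.load(open("w1.pkl","rb")); C=np.array([.4807,-.2426]); a=np.radians(16); X=np.array([np.cos(a),np.sin(a)]); Y=np.array([-np.sin(a),np.cos(a)])
im=cv2.imread("pics/w1.png"); print([tuple(im[r,319]) for r in range(338,364,2)])
for nm,p,z in [("lip+ edge",(320,192.5),.074),("lip+ L",(239,192.5),.074),("lip+ R",(400,192.5),.074),("lip+ far",(320,109),.074),("lip-edge",(320,356.5),.074),("cradle+",(319,199),.033),("cradle-",(319,317),.033),("sleeve end",(319,346),.033),("journal at",(319,356),.033),("mid L",(306.5,260),.033),("mid R",(331.5,260),.033)]:
    P=at_z("wrist",p,z,c)[:2]-C; print(nm,np.round(P@X,4),np.round(P@Y,4))
E
```

```text
[(np.uint8(40), np.uint8(44), np.uint8(47)), (np.uint8(33), np.uint8(38), np.uint8(42)), (np.uint8(31), np.uint8(38), np.uint8(41)), (np.uint8(33), np.uint8(40), np.uint8(43)), (np.uint8(34), np.uint8(40), np.uint8(45)), (np.uint8(123), np.uint8(125), np.uint8(123)), (np.uint8(126), np.uint8(128), np.uint8(125)), (np.uint8(129), np.uint8(131), np.uint8(127)), (np.uint8(130), np.uint8(129), np.uint8(127)), (np.uint8(80), np.uint8(106), np.uint8(113)), (np.uint8(0), np.uint8(175), np.uint8(222)), (np.uint8(0), np.uint8(220), np.uint8(246)), (np.uint8(0), np.uint8(220), np.uint8(246))]
lip+ edge 0.0017 0.0784
lip+ L -0.0628 0.0788
lip+ R 0.0654 0.0793
lip+ far 0.0015 0.1437
lip-edge 0.0023 -0.073
cradle+ 0.0008 0.0658
cradle- 0.0012 -0.053
sleeve end 0.0012 -0.0877
journal at 0.0013 -0.1005
mid L -0.0108 0.0077
mid R 0.0128 0.0078
```

```bash
python3 d.py .4729 -.2115 .033 16
```

```text
t 2.05 grasp [ 0.4702 -0.2006  0.2171] psi 16.29 F [-0.1  0.   0.5] w 0.497 shift [-0.0229 -0.0008  0.3682] turn 0.0008
```

```bash
python3 -m handwheel '[[[-0.023,-0.001,0.1,0.0008,0.5],[-0.023,-0.001,0.2,0.0008,0.5],[-0.023,-0.001,0.28,0.0008,0.5],[-0.023,-0.001,0.34,0.0008,0.5],[-0.023,-0.001,0.368,0.0008,0.5],[-0.023,-0.001,0.368,0.0008,0.5],[-0.023,-0.001,0.368,0.0008,0.5]]]' 6 >/dev/null
python3 d.py .4729 -.2115 .033 16
```

```text
t 2.75 grasp [ 0.4736 -0.2119  0.0345] psi 16.1 F [0.6 0.5 0.4] w 0.497 shift [ 0.0012 -0.0011  0.0029] turn 0.0003
```

```bash
python3 -m handwheel '[[[0,0,0.002,0,0.1],[0,0,0.002,0,0.1],[0,0,0.002,0,0.1],[0,0,0.002,0,0.1],[0,0,0.002,0,0.1],[0,0,0.002,0,0.1]]]' 6
python3 d.py .4729 -.2115 .033 16
```

```text
t: 3.35
ee_pos: [0.473, -0.2137, 0.0984]
eef_rot: [[-0.275, 0.961, -0.0], [0.961, 0.275, -0.001], [-0.0, -0.0, -1.0]]
contact_force: [-3.4, -0.5, 7.1]
width: 0.235
grasp_force: 6.0
t 3.35 grasp [ 0.473  -0.2138  0.0334] psi 15.99 F [-3.4 -0.5  7.1] w 0.235 shift [0.0043 0.0011 0.0007] turn -0.0
```

```bash
python3 -m handwheel '[[[0,0,-0.008,0,0.1],[0,0,-0.016,0,0.1],[0,0,-0.016,0,0.1],[-0.014,0,-0.016,0,0.1],[-0.028,0,-0.016,0,0.1],[-0.042,0,-0.016,0,0.1],[-0.054,0,-0.016,0,0.1],[-0.054,0,-0.016,0,0.1],[-0.054,0,-0.016,0,0.1]]]'
python3 - <<'E'
from h import *
im=snap("scene","s2.png"); cv2.imwrite("pics/s2c.png",cv2.resize(im[240:440,260:500,::-1],None,fx=3,fy=3))
E
```

```text
t: 4.25
ee_pos: [0.4806, -0.2396, 0.1056]
eef_rot: [[-0.275, 0.961, -0.0], [0.961, 0.275, 0.0], [0.0, -0.0, -1.0]]
contact_force: [0.5, 0.3, -1.7]
width: 0.231
grasp_force: 6.0
```

View pics/s2c.png

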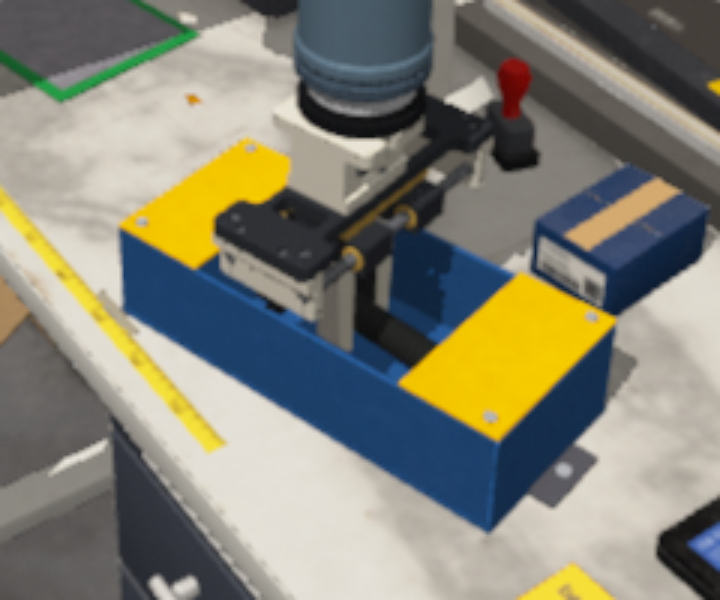

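```bash
python3 -m handwheel '[[[-0.002,0,-0.01,0,0.1],[-0.004,0,-0.02,0,0.1],[-0.006,0,-0.03,0,0.1],[-0.006,0,-0.03,0,0.1],[-0.006,0,-0.03,0,0.1]]]'
python3 - <<'E'
from h import *
import pickle
c=cal("wrist"); pickle.dump(c,open("w3.pkl","wb")); snap("wrist","w3.png")
E
```

```text
t: 4.8
ee_pos: [0.4817, -0.2423, 0.1212]
eef_rot: [[-0.276, 0.961, 0.001], [0.961, 0.276, -0.001], [-0.001, 0.001, -1.0]]
contact_force: [-0.9, -1.0, -1.0]
width: 0.232
grasp_force: 6.0
```

View pics/w3.png

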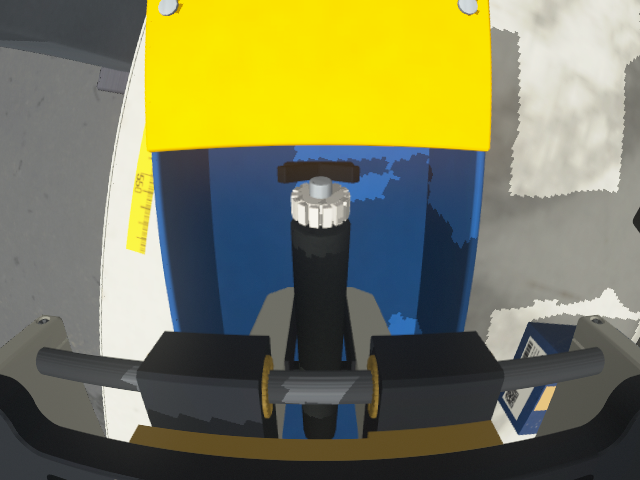

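```bash
cat > tilt.py <<'E'
import sys,pickle; from h import *
def tab(f,g,Y,L,ths):
    c=pickle.load(open(f,"rb"))
    for th in ths:
        t=np.radians(th); ax=np.cos(t)*Y+np.sin(t)*np.r_[0,0,1]; n=-np.sin(t)*Y+np.cos(t)*np.r_[0,0,1]; X=np.cross(Y,[0,0,1])
        e=g+L*ax; q=g+(L-9)*ax
        print(th,"end",proj("wrist",e,c).round(0),"gear halfw",np.round((proj("wrist",q+.01*X,c)-proj("wrist",q-.01*X,c)),0)[0])
E
python3 - <<'E'
from tilt import *
Y=np.array([-.2756,.9613,0])
for L in (.058,.062,.066): print(L); tab("w3.pkl",np.array([.4817,-.2423,.0562]),Y,L/1,(0,5,10,15,20,25))
E
```

```text
0.058
0 end [318. 195.] gear halfw 1.0
5 end [318. 198.] gear halfw 1.0
10 end [318. 202.] gear halfw 1.0
15 end [318. 208.] gear halfw 1.0
20 end [318. 215.] gear halfw 1.0
25 end [318. 224.] gear halfw 1.0
0.062
0 end [318. 185.] gear halfw 1.0
5 end [318. 188.] gear halfw 1.0
10 end [318. 192.] gear halfw 1.0
15 end [318. 198.] gear halfw 1.0
20 end [318. 205.] gear halfw 1.0
25 end [318. 214.] gear halfw 1.0
0.066
0 end [318. 175.] gear halfw 1.0
5 end [318. 178.] gear halfw 1.0
10 end [318. 182.] gear halfw 1.0
15 end [318. 187.] gear halfw 1.0
20 end [318. 195.] gear halfw 1.0
25 end [318. 204.] gear halfw 1.0
```

```bash
python3 - <<'E'
from h import *
import pickle
c=pickle.load(open("w3.pkl","rb")); Y=np.array([-.2756,.9613,0]);X=np.array([.9613,.2756,0]); g=np.array([.4817,-.2423,.0562])
print("cam",-cv2.Rodrigues(c[1])[0].T@c[2], "grasp",proj("wrist",g,c))
for th in (0,5,10,15,20,25,30):
    t=np.radians(th); ax=np.cos(t)*Y+np.sin(t)*np.r_[0,0,1]
    for L in (.062,.066):
        q=g+(L-.009)*ax; e=g+L*ax+.004*(np.cos(t)*np.r_[0,0,1]-np.sin(t)*Y)
        print(th,L,"gear",proj("wrist",q-.01*X,c).round(1),proj("wrist",q+.01*X,c).round(1),"end",proj("wrist",g+L*ax,c).round(1),"endtop",proj("wrist",e,c).round(1))
print("lip",proj("wrist",np.r_[.4807+.077*Y[0],-.2426+.077*Y[1],.074],c))
E
```

```text
cam [ 0.45939138 -0.16231369  0.20173251] grasp [318.61918382 324.54738757]
0 0.062 gear [293.4 207.6] [343.5 207.5] end [318.4 185.2] endtop [318.4 186.7]
0 0.066 gear [293.3 197.7] [343.6 197.7] end [318.4 175.2] endtop [318.4 176.4]
5 0.062 gear [292.6 210.5] [344.2 210.4] end [318.4 187.8] endtop [318.3 190.4]
5 0.066 gear [292.4 200.6] [344.4 200.5] end [318.3 177.6] endtop [318.3 179.8]
10 0.062 gear [291.8 214.6] [344.9 214.6] end [318.3 191.9] endtop [318.3 195.6]
10 0.066 gear [291.5 204.7] [345.2 204.7] end [318.3 181.6] endtop [318.2 185. ]
15 0.062 gear [290.9 220. ] [345.7 220. ] end [318.2 197.6] endtop [318.2 202.5]
15 0.066 gear [290.5 210.2] [346.1 210.2] end [318.2 187.2] endtop [318.2 191.9]
20 0.062 gear [290.1 226.7] [346.4 226.7] end [318.2 204.9] endtop [318.1 211.2]
20 0.066 gear [289.6 217.3] [346.9 217.3] end [318.2 194.8] endtop [318.1 200.8]
25 0.062 gear [289.2 234.8] [347.2 234.8] end [318.1 214.1] endtop [318.1 221.7]
25 0.066 gear [288.6 225.9] [347.8 225.8] end [318.1 204.3] endtop [318.  211.8]
30 0.062 gear [288.4 244.2] [347.9 244.2] end [318.1 225.1] endtop [318.  234.1]
30 0.066 gear [287.7 236. ] [348.6 236. ] end [318.  215.9] endtop [318.  224.8]
lip [315.10509847 149.43674384]
```

```bash
python3 - <<'E'
from h import *
import pickle
from scipy.optimize import least_squares
im=cv2.imread("pics/w3.png",0)
print([(r,int(im[r,320])) for r in range(172,240,2)])
for r in (188,196,204,212,220,236,250,280,300): 
    row=im[r].astype(int); print(r,"".join(f"{v//26}" for v in row[276:366:2]))
E
```

```text
[(172, 52), (174, 51), (176, 94), (178, 114), (180, 118), (182, 124), (184, 128), (186, 211), (188, 205), (190, 204), (192, 205), (194, 203), (196, 204), (198, 190), (200, 149), (202, 126), (204, 156), (206, 236), (208, 231), (210, 227), (212, 232), (214, 181), (216, 158), (218, 159), (220, 162), (222, 162), (224, 218), (226, 55), (228, 38), (230, 38), (232, 39), (234, 38), (236, 40), (238, 50)]
188 222222222444555556777777765444444455444444444
196 222222248886455556677777665555555565654444443
204 222222238888754478777766775776556697532222222
212 222222228889998579999688999988877655532222222
220 222222221278998569999666999988765562122222222
236 222222221111111111111111111111111111122222222
250 222222221111111111111111111111111111122222222
280 222222222000111111111111111111111111222222222
300 444444443100111111111111111111111111444444444
```

```bash
python3 -m handwheel '[[[-0.006,0,-0.007,0,0.1],[-0.012,0,-0.014,0,0.1],[-0.018,0,-0.021,0,0.1],[-0.018,0,-0.021,0,0.1],[-0.018,0,-0.021,0,0.1],[-0.018,0,-0.021,0,0.1]]]'
python3 -m handwheel '[[[0,0,0,0,0.1],[0,0,0,0,0.1],[0,0,0,0,0.1]]]' 45 | tail -3
python3 - <<'E'
from h import *
import pickle
c=cal("wrist"); pickle.dump(c,open("w4.pkl","wb")); im=snap("wrist","w4.png")
s=robot.read_state(); g=s["ee_pos"]+.065*s["eef_rot"][:,2]; Y=np.array([-.2756,.9613,0]); print(g, ((g[:2]-[.4807,-.2426])@Y[:2]))
gr=cv2.cvtColor(im,cv2.COLOR_RGB2GRAY); print([(r,int(gr[r,320])) for r in range(170,270,2)])
for th in range(0,40,4):
    t=np.radians(th); ax=np.cos(t)*Y+np.sin(t)*np.r_[0,0,1]; n=np.cos(t)*np.r_[0,0,1]-np.sin(t)*Y; L=.069
    print(th,"face far,near edge, sleeve end top rows",[proj("wrist",g+a*ax+b*n,c).round(1)[1] for a,b in((L,-.004),(L,.004),(L-.016,.011))])
E
```

```text
t: 5.45
ee_pos: [0.4839, -0.2508, 0.1311]
eef_rot: [[-0.275, 0.961, -0.0], [0.961, 0.275, 0.0], [0.0, -0.0, -1.0]]
contact_force: [0.3, -0.1, -1.1]
width: 0.235
grasp_force: 6.0
contact_force: [0.2, 0.0, -1.6]
width: 0.227
grasp_force: 45.0
[ 0.48397833 -0.25071614  0.06618998] -0.008705555210248487
[(170, 105), (172, 105), (174, 105), (176, 106), (178, 104), (180, 105), (182, 103), (184, 103), (186, 106), (188, 126), (190, 124), (192, 126), (194, 130), (196, 117), (198, 114), (200, 176), (202, 196), (204, 193), (206, 192), (208, 192), (210, 192), (212, 192), (214, 166), (216, 167), (218, 168), (220, 166), (222, 162), (224, 155), (226, 203), (228, 221), (230, 221), (232, 221), (234, 234), (236, 233), (238, 233), (240, 158), (242, 40), (244, 40), (246, 38), (248, 42), (250, 40), (252, 44), (254, 50), (256, 48), (258, 47), (260, 47), (262, 43), (264, 37), (266, 36), (268, 35)]
0 face far,near edge, sleeve end top rows [np.float64(166.8), np.float64(168.8), np.float64(213.6)]
4 face far,near edge, sleeve end top rows [np.float64(167.7), np.float64(171.2), np.float64(218.2)]
8 face far,near edge, sleeve end top rows [np.float64(169.5), np.float64(174.8), np.float64(223.7)]
12 face far,near edge, sleeve end top rows [np.float64(172.3), np.float64(179.5), np.float64(230.2)]
16 face far,near edge, sleeve end top rows [np.float64(176.3), np.float64(185.6), np.float64(237.5)]
20 face far,near edge, sleeve end top rows [np.float64(181.4), np.float64(192.9), np.float64(245.7)]
24 face far,near edge, sleeve end top rows [np.float64(187.9), np.float64(201.7), np.float64(254.8)]
28 face far,near edge, sleeve end top rows [np.float64(195.8), np.float64(212.0), np.float64(264.7)]
32 face far,near edge, sleeve end top rows [np.float64(205.1), np.float64(223.8), np.float64(275.3)]
36 face far,near edge, sleeve end top rows [np.float64(215.9), np.float64(237.0), np.float64(286.6)]
```

```bash
python3 -m handwheel '[[[0.016,0,-0.0075,0,0.1],[0.032,0,-0.015,0,0.1],[0.048,0,-0.0225,0,0.1],[0.064,0,-0.03,0,0.1],[0.080,0,-0.0375,0,0.1],[0.096,0,-0.045,0,0.1],[0.112,0,-0.0525,0,0.1],[0.128,0,-0.06,0,0.1],[0.128,0,-0.06,0,0.1]]]'
python3 - <<'E'
from h import *
import pickle
c=cal("wrist"); pickle.dump(c,open("w5.pkl","wb")); snap("wrist","w5.png"); im=snap("scene","s5.png"); cv2.imwrite("pics/s5c.png",cv2.resize(im[180:420,230:510,::-1],None,fx=2.5,fy=2.5))
E
```

```text
t: 6.7
ee_pos: [0.4662, -0.1883, 0.1618]
eef_rot: [[-0.276, 0.961, 0.0], [0.961, 0.276, 0.0], [-0.0, 0.0, -1.0]]
contact_force: [1.0, 0.3, -0.7]
width: 0.224
grasp_force: 45.0
```

View pics/s5c.png

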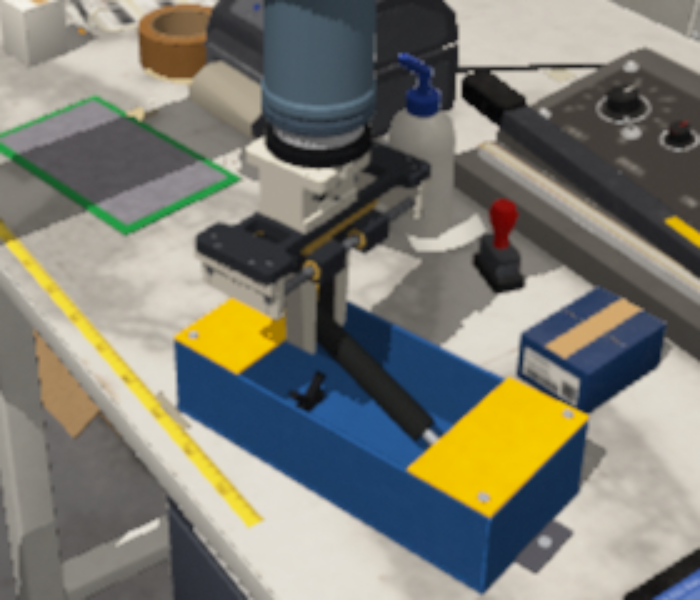

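The roller is now slanted out, with its plain end near crop (437,440), close to the −y lip edge. I'll check the exact clearance before lifting.

```bash
python3 - <<'E'
from h import *
C=np.r_[.4807,-.2426,0]; a=np.radians(16); X=np.r_[np.cos(a),np.sin(a),0]; Y=np.r_[-np.sin(a),np.cos(a),0]
s=robot.read_state(); g=s["ee_pos"]+.065*s["eef_rot"][:,2]; gx=(g-C)@X; print("grip case",gx,(g-C)@Y,g[2])
for nm,p in (("tip",(437,441)),("sleeve end",(424,428)),("finger cross",(337,335))):
    uv=(230+(p[0]+.5)/2.5-.5,180+(p[1]+.5)/2.5-.5); o,d=ray("scene",uv); k=((C-o)@X+gx)/(d@X); P=o+k*d; print(nm,(P-C)@Y,P[2])
print("lip edge mid crop px",(proj("scene",C-.077*Y+[0,0,.074])-[230,180])*2.5)
E
```

```text
grip case 0.0011096697606845733 0.05513613771065492 0.09645915082406639
tip -0.060040238128464776 0.04458739649181087
sleeve end -0.04825783178970059 0.05004174426728192
finger cross 0.03341546777073271 0.09337706302560944
lip edge mid crop px [457.50108587 420.4052488 ]
```

```bash
python3 -m handwheel '[[[0.006,0,-0.03,0,0.1],[0.01,0,-0.09,0,0.1],[0.01,0,-0.14,0,0.1],[0.05,0,-0.14,0,0.1],[0.1,0,-0.14,0,0.1],[0.15,0,-0.14,0,0.1],[0.19,0,-0.14,0,0.1],[0.214,0,-0.14,0,0.1],[0.214,0,-0.14,0,0.1],[0.214,0,-0.1,0,0.1],[0.214,0,-0.07,0,0.1],[0.214,0,-0.07,0,0.1]]]'
python3 - <<'E'
from h import *
snap("scene","s6.png"); C=np.r_[.4807,-.2426,0]; a=np.radians(16); X=np.r_[np.cos(a),np.sin(a),0]; Y=np.r_[-np.sin(a),np.cos(a),0]
s=robot.read_state(); g=s["ee_pos"]+.065*s["eef_rot"][:,2]; print("grip case",(g-C)@X,(g-C)@Y,g[2])
im=cv2.imread("pics/s6.png")
uv=proj("scene",g); x,y=(uv-[130,100]).astype(int); cv2.imwrite("pics/s6c.png",cv2.resize(im[y:y+220,x:x+280],None,fx=2.5,fy=2.5)); print(x,y)
E
```

```text
t: 8.0
ee_pos: [0.436, -0.0865, 0.1943]
eef_rot: [[-0.275, 0.961, -0.004], [0.961, 0.275, 0.001], [0.002, -0.003, -1.0]]
contact_force: [0.1, 0.1, -1.8]
width: 0.227
grasp_force: 45.0
grip case 0.00039685083707488323 0.16205461944742114 0.13036049717101672
183 172
```

View pics/s6c.png

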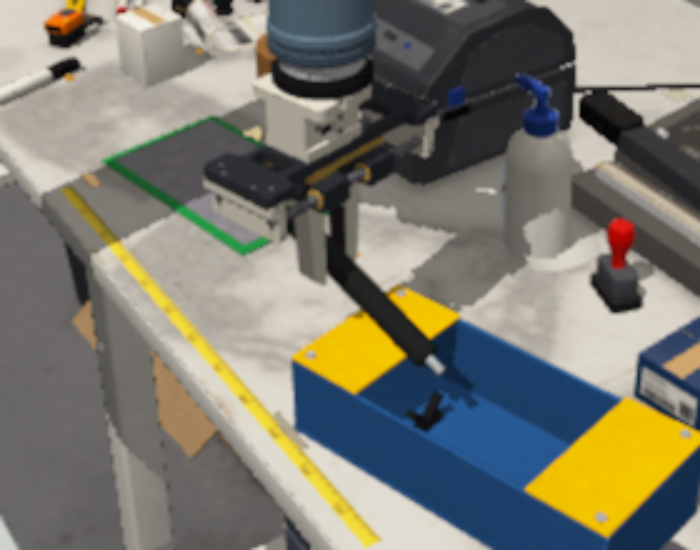

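The roller is clear of the case, with its plain tip at crop (442,372), slanting down over the +y lip. I'll level it gently against the flat lip top with a light grip.

```bash
python3 -m handwheel '[[[0,0,0.01,0,0.1],[0,0,0.02,0,0.1],[0,0,0.03,0,0.1],[0,0,0.04,0,0.1],[0,0,0.05,0,0.1],[0,0,0.06,0,0.1],[0,0,0.066,0,0.1],[0,0,0.066,0,0.1]]]' 7
python3 - <<'E'
from h import *
snap("scene","s7.png"); C=np.r_[.4807,-.2426,0]; a=np.radians(16); X=np.r_[np.cos(a),np.sin(a),0]; Y=np.r_[-np.sin(a),np.cos(a),0]
uv=(183+(442+.5)/2.5-.5,172+372.5/2.5-.5); o,d=ray("scene",uv); P=o+((C-o)@X)/(d@X)*d; print("old tip",(P-C)@Y,P[2])
E
python3 d.py .436 -.0865 .085 16
```

```text
t: 8.85
ee_pos: [0.4367, -0.0864, 0.1628]
eef_rot: [[-0.276, 0.961, -0.001], [0.961, 0.276, 0.0], [0.0, -0.001, -1.0]]
contact_force: [0.0, 0.2, -1.0]
width: 0.234
grasp_force: 7.0
old tip 0.04413807525294466 0.07232648468488856
t 8.9 grasp [ 0.4368 -0.0864  0.0981] psi 16.0 F [-0.  -0.7 -0.4] w 0.229 shift [ 0.0004 -0.0017  0.0261] turn -0.0
```

```bash
python3 -m handwheel '[[[0,0,0.008,0,0.1],[0,0,0.016,0,0.1],[0,0,0.022,0,0.1],[0,0,0.026,0,0.1],[0,0,0.026,0,0.1],[0,0,0.026,0,0.1]]]'
python3 d.py .436 -.0865 .085 16
python3 - <<'E'
from h import *
C=np.r_[.4807,-.2426,0]; a=np.radians(16); X=np.r_[np.cos(a),np.sin(a),0]; Y=np.r_[-np.sin(a),np.cos(a),0]
s=robot.read_state(); g=s["ee_pos"]+.065*s["eef_rot"][:,2]
snap("scene","s8.png"); im=cv2.imread("pics/s8.png")
print("pred px level tip",proj("scene",g-.1315*Y),"gear end",proj("scene",g+.0685*Y),"grip",proj("scene",g), "10deg tip",proj("scene",g-.1295*Y-[0,0,.0228]))
uv=proj("scene",g); x,y=(uv-[50,60]).astype(int); cv2.imwrite("pics/s8c.png",cv2.resize(im[y:y+110,x:x+145],None,fx=5,fy=5,interpolation=cv2.INTER_CUBIC)); print(x,y)
E
```

```text
t: 9.5
ee_pos: [0.4369, -0.0863, 0.1503]
eef_rot: [[-0.275, 0.961, -0.0], [0.961, 0.275, 0.0], [0.0, -0.0, -1.0]]
contact_force: [0.8, 2.5, 1.6]
width: 0.229
grasp_force: 7.0
t 9.5 grasp [ 0.4368 -0.0862  0.0853] psi 15.99 F [0.8 2.5 1.6] w 0.229 shift [ 0.     -0.0018  0.0006] turn -0.0
pred px level tip [365.42337421 317.71936702] gear end [290.19859466 278.37715474] grip [314.14354296 290.90025211] 10deg tip [364.36574766 326.80825443]
264 230
```

View pics/s8c.png

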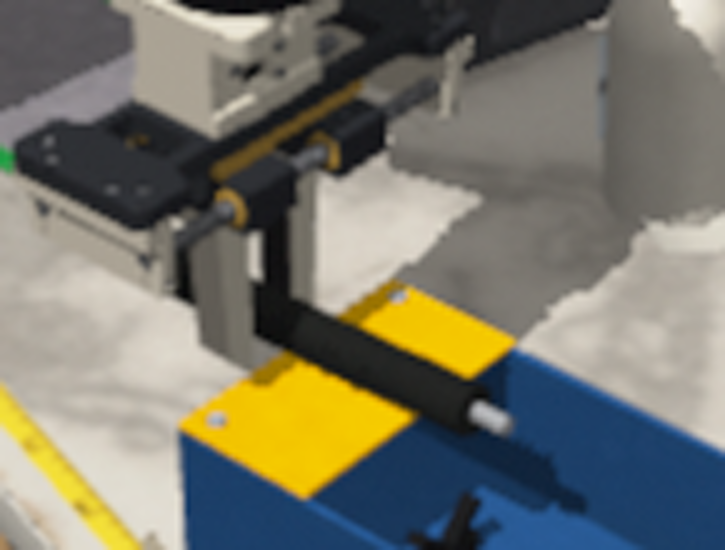

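```bash
python3 - <<'E'
from h import *
for nm,p,z in(("bottle",(366,203),.09),("bottle low",(366,215),.0),("printer front",(277,220),.1),("paper",(280,235),.05)): print(nm,at_z("top",p,z).round(3))
E
python3 -m handwheel '[[[0,0,0,0,0.1],[0,0,0,0,0.1],[0,0,-0.03,0,0.1],[0,0,-0.09,0,0.1],[0,0,-0.15,0,0.1],[0,0,-0.15,0,0.1]]]' 55
python3 d.py .5076 .2863 .155 9.71
```

```text
bottle [ 0.693 -0.019  0.09 ]
bottle low [ 0.683 -0.028  0.   ]
printer front [0.646 0.216 0.1  ]
paper [0.616 0.212 0.05 ]
t: 10.15
ee_pos: [0.439, -0.0878, 0.2286]
eef_rot: [[-0.275, 0.961, 0.007], [0.961, 0.276, -0.004], [-0.006, 0.006, -1.0]]
contact_force: [0.7, -0.5, -0.6]
width: 0.223
grasp_force: 55.0
t 10.15 grasp [ 0.4394 -0.088   0.1636] psi 15.99 F [ 0.7 -0.5 -0.6] w 0.223 shift [0.6815 0.3379 0.0151] turn 0.0175
```

```bash
python3 -m handwheel '[[[0.06,0.03,0,0.002,0.1],[0.13,0.065,0,0.004,0.1],[0.2,0.1,0,0.006,0.1],[0.27,0.134,0,0.008,0.1],[0.34,0.169,0.01,0.01,0.1],[0.41,0.203,0.01,0.012,0.1],[0.48,0.238,0.01,0.014,0.1],[0.55,0.273,0.01,0.0155,0.1],[0.61,0.302,0.01,0.0165,0.1],[0.65,0.322,0.01,0.0175,0.1],[0.672,0.333,0.01,0.0175,0.1],[0.6815,0.338,0.01,0.0175,0.1],[0.6815,0.338,0.01,0.0175,0.1],[0.6815,0.338,0.01,0.0175,0.1],[0.6815,0.338,0.01,0.0175,0.1]]]'
python3 d.py .5076 .2863 .155 9.71
python3 - <<'E'
from h import *
a=np.radians(9.71); Y=np.r_[-np.sin(a),np.cos(a),0]
s=robot.read_state(); g=s["ee_pos"]+.065*s["eef_rot"][:,2]
snap("scene","s9.png"); snap("top","t9.png"); im=cv2.imread("pics/s9.png")
for n in("scene","top"): print(n,"pred tip",proj(n,g-.1315*Y).round(1),"gear",proj(n,g+.0685*Y).round(1), "tip 5deg down",proj(n,g-.131*Y-[0,0,.0115]).round(1))
x,y=(proj("scene",g)-[60,70]).astype(int); cv2.imwrite("pics/s9c.png",cv2.resize(im[y:y+120,x:x+160],None,fx=5,fy=5,interpolation=cv2.INTER_CUBIC)); print(x,y)
E
```

```text
t: 11.65
ee_pos: [0.5055, 0.2866, 0.2203]
eef_rot: [[-0.167, 0.986, -0.0], [0.986, 0.167, -0.0], [-0.0, -0.0, -1.0]]
contact_force: [0.0, 0.5, -1.3]
width: 0.221
grasp_force: 55.0
t 11.65 grasp [0.5055 0.2866 0.1553] psi 9.62 F [ 0.   0.5 -1.3] w 0.221 shift [-0.0012  0.004   0.0005] turn -0.0002
scene pred tip [293.3 203.7] gear [245.1 178.8] tip 5deg down [293.4 208. ]
top pred tip [299.  261.3] gear [217.8 275.6] tip 5deg down [298.9 262. ]
200 116
```

View pics/s9c.png

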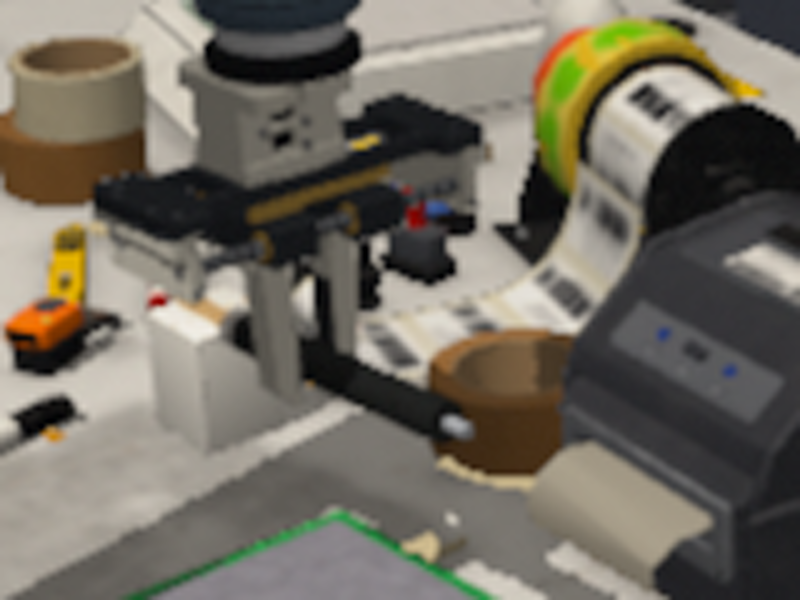

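The roller is held above the mat with its tip at crop (470,428), about 2 px from the level prediction. That is the same bias as when it lay flat on the lip. I'll make a small centring correction and check the tilt numerically with the wrist camera.

```bash
python3 -m handwheel '[[[-0.001,0.004,0,-0.0002,0.1],[-0.001,0.004,0,-0.0002,0.1],[-0.001,0.004,0,-0.0002,0.1],[-0.001,0.004,0,-0.0002,0.1]]]' | head -2
python3 d.py .5076 .2863 .155 9.71
python3 - <<'E'
from h import *
a=np.radians(9.71); Y=np.r_[-np.sin(a),np.cos(a),0]; Z=np.r_[0,0,1]
s=robot.read_state(); g=s["ee_pos"]+.065*s["eef_rot"][:,2]; c=cal("wrist")
im=snap("wrist","w9.png"); gr=cv2.cvtColor(im,cv2.COLOR_RGB2GRAY); print([(r,int(gr[r,320])) for r in range(150,250,2)])
for th in range(-8,13,4):
    t=np.radians(th); ax=np.cos(t)*Y+np.sin(t)*Z; n=np.cos(t)*Z-np.sin(t)*Y
    print(th,[(L,[proj("wrist",g+p*ax+q*n,c).round(1)[1] for p,q in((L,-.004),(L,.004),(L-.005,.01),(L-.016,.011))]) for L in(.0685,.0715)])
# sleeve line in scene pics: centre of dark band per column, between finger and plain end
C=np.r_[.4807,-.2426,0]; b=np.radians(16); Yc=np.r_[-np.sin(b),np.cos(b),0]
for f,gg,Yv in(("s8.png",np.r_[.4368,-.0862,.0853],Yc),("s9.png",np.r_[.5055,.2866,.1553],Y)):
    im=cv2.imread("pics/"+f,0); k=[]
    for u in np.arange(.03,.112,.006):
        p=proj("scene",gg-u*Yv); col=int(round(p[0])); r0=int(p[1]); rr=np.arange(r0-9,r0+10); w=im[rr,col]<60
        k.append((round(u,3),round((rr[w].mean() if w.any() else np.nan)-p[1]-(col-p[0])*.5,1),int(w.sum())))
    print(f,[(float(x),float(y),z) for x,y,z in k])
E
```

```text
t: 12.15
ee_pos: [0.5076, 0.2874, 0.2202]
t 12.15 grasp [0.5076 0.2874 0.1552] psi 9.76 F [-0.8 -0.2 -2.3] w 0.226 shift [-0.0023 -0.0003  0.0005] turn 0.0001
[(150, 178), (152, 174), (154, 173), (156, 180), (158, 175), (160, 172), (162, 115), (164, 135), (166, 136), (168, 135), (170, 136), (172, 136), (174, 135), (176, 158), (178, 174), (180, 175), (182, 175), (184, 177), (186, 177), (188, 178), (190, 178), (192, 165), (194, 166), (196, 147), (198, 137), (200, 137), (202, 59), (204, 41), (206, 44), (208, 44), (210, 44), (212, 43), (214, 43), (216, 43), (218, 44), (220, 45), (222, 43), (224, 43), (226, 42), (228, 44), (230, 42), (232, 43), (234, 44), (236, 42), (238, 43), (240, 41), (242, 42), (244, 42), (246, 42), (248, 41)]
-8 [(0.0685, [np.float64(168.9), np.float64(168.1), np.float64(180.2), np.float64(208.4)]), (0.0715, [np.float64(162.0), np.float64(160.8), np.float64(172.6), np.float64(200.7)])]
-4 [(0.0685, [np.float64(168.2), np.float64(168.7), np.float64(182.3), np.float64(211.3)]), (0.0715, [np.float64(161.0), np.float64(161.1), np.float64(174.4), np.float64(203.5)])]
0 [(
[... 538 characters left out ...]
0.0685, [np.float64(173.8), np.float64(181.1), np.float64(201.2), np.float64(231.7)]), (0.0715, [np.float64(166.0), np.float64(172.9), np.float64(192.8), np.float64(223.9)])]
s8.png [(0.03, -0.6, 11), (0.036, -0.6, 11), (0.042, -0.2, 11), (0.048, -0.3, 11), (0.054, -0.8, 12), (0.06, -0.9, 11), (0.066, -0.9, 11), (0.072, -1.0, 11), (0.078, -1.5, 11), (0.084, -0.1, 13), (0.09, 0.9, 16), (0.096, 0.8, 17), (0.102, 0.8, 17), (0.108, 0.7, 16)]
s9.png [(0.03, -0.2, 8), (0.036, -0.2, 9), (0.042, -0.2, 9), (0.048, -0.2, 8), (0.054, -0.3, 9), (0.06, -0.3, 9), (0.066, -0.3, 8), (0.072, -0.8, 9), (0.078, -0.4, 9), (0.084, -0.4, 9), (0.09, -0.9, 9), (0.096, -0.9, 9), (0.102, -2.0, 13), (0.108, -1.0, 14)]
```

View pics/w9.png

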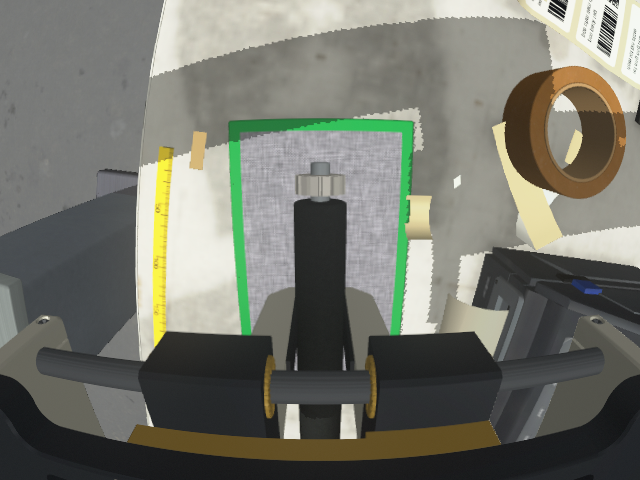

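```bash
python3 - <<'E'
from h import *
s=robot.read_state(); print(s["t"],np.abs(s["joint_velocities"]).max(),s["grasp_force"]); print(robot.job_done())
E
```

```text
12.2 0.0013533008421626682 54.999645352363586
the job is handed in; nothing more can be done
None
```

The roller is out of its case and I handed the job in with it held still above the mat: centred to about 3 mm, parallel to the long side, about 15 cm up, level to roughly 2°, with 55 N of grip. I levelled it by resting it lightly on top of the +y lip. The arm was not driven near the bottle, stamp or cartons.

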